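Walk the tall pink box onto the maroon runner

ROBOT

A 6-joint arm with a two-finger parallel gripper is mounted at the origin on the work surface. World frame = base frame: x ahead of the robot, y to its left, z up, the work surface at z = 0. Lengths are in m, angles in rad, forces in N, time in s.
With the tool pointing down it reaches from about 0.275 to 0.875 m from the base axis. Payload 12.5 kg.
Tool frame: the origin (TCP) lies midway between the tips of the shut fingers; the grasp point (between the pads) lies 19 mm behind it; z points along the fingers, y is the direction in which the jaws open and shut (so a half turn about z gives the same grasp; the last joint's range is limited). The gripper opens to 85 mm and grips with 20 to 120 N. Pads are 22 mm wide; open, the fingers measure 114 mm over their backs; the gripper's body (76 mm by 85 mm) begins 54 mm behind the grasp point. The pads swing forward as they close: fully open they stand 13 mm farther back than shut.
Start: joints at [-1.258, 0.351, 1.652, -0, 1.139, -0.085], TCP at [0.213, -0.507, 0.231] pointing down, gripper open.
Joint ranges: [-2.75, 2.75], [-0.79, 2.1], [0.01, 2.65], [-1.57, 4.71], [0.07, 3.14], [-2.87, 2.87]. Speed limits (rad/s): [2.22, 2.22, 2.79, 3.14, 3.14, 3.14].

INTERFACE

Orientations are given as a 3x3 rotation matrix whose columns are the frame's x, y, z axes.
In Python, from plant import env gives the robot as it stands.
- The arm moves only by the tool play_rows, never from a script. Its argument "steps" is a list of rows, each a list of 7 numbers: the shift along the world's x, y, z normalised to -1 to 1, where 1 is 20 cm, then the turn, a rotation vector about the world's x, y, z normalised to -1 to 1, where 1 is pi/2 rad, then the closure in counts, from 0 (fully open) to 255 (shut). A call has 1 to 5 rows; each row is the pose to reach, as a shift and turn from the pose commanded when the call began; what a row does not reach only later rows make up. A row lasts 1/12 s, in which the tool goes at most 41.7 mm and 7.16 degrees, less where a joint would pass 70% of its speed; a pose out of reach is approached as far as the arm can. A call with a number of a shift or a turn outside -1 to 1 is refused whole. A call with a gripper value outside its range is refused whole. The fingers move at their own pace and stop on an object; "newtons" is the grip in N (left out, the last holds). Time passes only in rows, so rows that repeat a pose let the fingers close. It gives the time, the measured TCP pose, the force and the opening at its end, in the units of the state.
- env.get_obs(): the state, without advancing time (a new reading comes with each control period).
- env.capture(name): name is "side" or "top"; returns a dict with "pixels" (400x640x3 uint8, red, green, blue), "fx", "fy", "cx", "cy" (pixels), "extrinsics" (4x4, takes a point from camera to world coordinates). Camera axes: x right, y up, looking along -z (the intrinsics and any distortion apply to the point x, -y, -z); pixel columns grow to the right and rows downward; lengths in m; the calibration is good to about 2 mm. A picture is of the moment at which its call begins. There is no depth.
- env.finish_job(): hands the job in, once; it reports no verdict.
Trained networks look in a picture, given as the dict that the camera call returned (one of the last four; its "shot" number tells which), for a name from the list of things; names that differ only in an ending like _2 or _b are one class to them, and where a whole thing is asked for, a point or a joint stands for the part that bears it (a point fixed in the world has none). Each returns a list of dicts, best first, with "confidence" (0 to 1); they miss things now and then, are a little off and sometimes report something else, mostly with a low value. They report only what shows in the picture. A call takes as long as a camera call. They do not tell look-alikes from the thing itself.
- env.look_for(picture, label): "point" ([x, y, z] in m, in the coordinates of the camera as it stood for that picture, good to about 4 mm: the middle of the surface that is visible of it).
- env.place_of(picture, label): "point" ([x, y, z] in m, in the coordinates of the camera as it stood for that picture, good to about 4 mm: a listed point, or the origin of a listed thing).
The state is a dict: "t": time; "joints": joint angles; "qvel": joint speeds; "effort": joint torques, N m; "tcp_pos": TCP position; "tcp_rot": TCP orientation; "contact_force": force on the tool from outside, world axes, zero at the start; "ft_torque": the same for the moment, N m; "finger_gap": finger opening in m.
Only numpy, scipy, OpenCV 4.12 (cv2) and the standard library are available. Lean on these libraries where they do the work, as an engineer would, in place of code of your own. Each camera call takes 0.05 s, during which the arm holds its last target. There are 200 camera calls.

TASK

Take the blue diya that stands on the maroon runner and set it upright in the middle of the steel aarti stand's dish. Then walk the full, heavy pink box sideways onto the maroon runner without ever lifting it clear of the shelf: tip it onto its open (right) end and swing the raised left end across onto the middle of the runner while the right end stays where it is, stand it down, then tip it onto its left end and swing the raised right end across in the same way, each time raising the moving end about a finger's width and keeping it raised through the swing. Leave the box standing flat with its whole base on the runner, and leave everything else where it is.

Things in the scene. Friction and masses are not known exactly. Their poses are not given: they have to be found in the camera images.
- pink_box_center (a point): Tall pink plastic box with a darker pink snap lid, 150 long (its x) x 50 wide (its y) x 180 high (mm), one rigid piece of 0.55 to 0.85 kg, standing on its flat base with its wide side towards the robot. The point is its centre, 90 above the base. x runs along the 150 from the open (right) end to the inner (left) end, z up.
- pink_box: The same box; origin at the centre of its base, same axes. Its smooth sides can be gripped across the 50. The side shelf hangs over its middle and left half, so grip it at its upper right corner, 20 to 30 below the top, with the hand leaning out to the right (about 45 degrees).
- open_foot (a point): Middle of the bottom edge at the box's open (right) end: 75 mm from the base centre along the box's -x, at base level.
- inner_foot (a point): Middle of the bottom edge at the box's inner (left) end, under the side shelf: 75 mm from the base centre along the box's +x, at base level.
- maroon_runner: Maroon strip with thin gold border lines, 250 long (its x) x 92 wide (its y) mm, printed flat on the shelf (no thickness to feel). Origin at its centre. It lies on the robot's side of the box or on the side away from the robot (about 95 mm centre line to centre line) and roughly parallel to it; its x axis points to the left, like the box's.
- green_runner: A green strip of the same size on the other side of the box; not a target.
- side_shelf: Fixed low wooden shelf over the left part of box and runners. Origin on the surface, about below the box's middle; x to the left, like the box's. Board from x = -32 to +130, y = +-170, 18 thick (mm), underside 250 above the surface (70 above the box). Two posts 22 square under its left edge, x = 119, y = +-155, joined by a bar just under the board. Ornaments on the board reach 50 above it.
- diya_front_center (a point): Blue ceramic diya (filled lamp bowl) on the maroon runner's right-hand part, 54 mm diameter (straight-sided from 10 to 28 mm up, foot 36 diameter), 28 high, 90 g. The point is its centre, 14 above its base; z up. The box stands beside it, so close the fingers along the runner's length, not across.
- aarti_dish (a point): Centre of the inner floor of the steel aarti stand's round dish: floor 35 mm above the surface, rim 44 above it, 124 outside diameter, flat floor about 106 across. Stand is loose, 0.8 kg; it is on the left or the right.
- aarti_stand: The same stand, origin under its centre.
- diya_left: Terracotta diya, same size as the blue one, at the back; bystander, origin under its centre.
- diya_right: White diya, same size, at the back; bystander, origin under its centre.
- incense_holder: Wooden incense holder, 200 x 42 x 22 mm with a stick reaching 75 up; bystander on the side opposite the stand. Origin under its centre.
- tealight: White battery tealight, 38 mm diameter, 20 high, on the green runner; bystander.
- kumkum_jar: Small red jar with brass cap, 52 mm diameter, 60 high, at the right; bystander.
- brass_bell: Brass hand bell, 60 mm diameter, 90 high, at the left; bystander.
Things that resemble listed ones, but are neither listed nor needed, are in the scene too. Several things look just like the pink_box: the one meant starts nearest to the robot's base.

How it is judged:
By the outcome, as a careful person would: the job done as asked, in the order asked, and still so for the second after the job is handed in, with the robot touching nothing.
It also fails if it takes over 64 s, if anything falls off the work surface, if the arm or the gripper's body presses on something with over 40 N, if the wrist force passes 120 N, or if a joint passes its speed limit or range.

## Working session

There is one attempt and no reset: what is moved stays moved. The work goes in short steps, Python scripts to look and compute and a tool call to move; the robot and the scene stay as the last step left them, time stands still between calls to the robot, and variables do not carry over. Pictures are saved under pics/ and viewed, about 8 in all and at most 12, crops included, and the job is handed in when it is done.

Besides the shell and the picture viewer there is one more tool, called after "Request:" by a JSON object that holds its "name" and its "arguments", one argument or row to a line. play_rows: Moves the arm, as the interface text tells. Its arguments: {"type":"object","properties":{"steps":{"type":"array","items":{"type":"array","items":{"type":"number"}}},"newtons":{"type":"number"}},"required":["steps"]}

```bash
ls; mkdir -p pics
cat > h.py <<'E'
import numpy as np, cv2
from plant import env
def w(c,p): E=np.array(c["extrinsics"]); return E[:3,:3]@np.array(p)+E[:3,3]
def pix(c,P):
    E=np.array(c["extrinsics"]); q=E[:3,:3].T@(np.array(P)-E[:3,3]); return (c["cx"]+c["fx"]*q[0]/-q[2], c["cy"]-c["fy"]*q[1]/-q[2])
def ray(c,u,v,z):
    E=np.array(c["extrinsics"]); d=E[:3,:3]@np.array([(u-c["cx"])/c["fx"],-(v-c["cy"])/c["fy"],-1.]); o=E[:3,3]; return o+d*(z-o[2])/d[2]
def save(n,im): cv2.imwrite("pics/"+n+".png",cv2.cvtColor(np.ascontiguousarray(im),cv2.COLOR_RGB2BGR))
def find(c,labels,f=None,n=3):
    for l in labels:
        for r in (f or env.place_of)(c,l)[:n]:
            P=w(c,r["point"]); print(l,round(r["confidence"],2),P.round(3),np.round(pix(c,P)))
E
python3 - <<'E'
from h import *
L="pink_box_center pink_box open_foot inner_foot maroon_runner green_runner side_shelf diya_front_center aarti_dish aarti_stand diya_left diya_right incense_holder tealight kumkum_jar brass_bell".split()
for n in("top","side"):
    c=env.capture(n); save(n+"0",c["pixels"]); print(n,[k for k in c],c["fx"],np.round(c["extrinsics"],3).tolist())
    find(c,L)
o=env.get_obs(); print(o)
E
```

```text
pics
top ['pixels', 'fx', 'fy', 'cx', 'cy', 'extrinsics', 'shot'] 373.514798077644 [[-0.087, 0.976, -0.2, 0.418], [-0.996, -0.085, 0.016, -0.032], [-0.002, 0.2, 0.98, 1.016], [0.0, 0.0, 0.0, 1.0]]
pink_box_center 0.94 [0.81  0.241 0.087] [205. 138.]
pink_box_center 0.79 [ 0.792 -0.287  0.087] [405. 128.]
pink_box_center 0.56 [ 0.5   -0.468  0.091] [493. 230.]
pink_box 0.95 [0.807 0.244 0.002] [213. 150.]
pink_box 0.94 [ 0.509 -0.47   0.002] [479. 232.]
pink_box 0.58 [ 0.794 -0.283  0.001] [397. 139.]
open_foot 0.86 [0.879 0.213 0.003] [223. 125.]
open_foot 0.79 [ 0.866 -0.274  0.   ] [391. 116.]
open_foot 0.77 [ 0.578 -0.079  0.   ] [334. 219.]
inner_foot 0.98 [ 0.738  0.269 -0.002] [206. 174.]
inner_foot 0.88 [ 0.432 -0.449 -0.004] [475. 261.]
inner_foot 0.71 [ 0.717 -0.303  0.001] [408. 164.]
maroon_runner 0.87 [ 0.671 -0.033  0.003] [314. 188.]
green_runner 0.96 [ 0.482 -0.05  -0.   ] [326. 255.]
green_runner 0.2 [ 0.627 -0.339  0.001] [425. 194.]
diya_front_center 0.66 [ 0.673 -0.12   0.01 ] [345. 184.]
aarti_dish 0.77 [0.472 0.362 0.036] [168. 272.]
aarti_stand 0.6 [ 0.472  0.36
[... 1971 characters left out ...]
  1.13910811e+00, -8.46413346e-02]), 'qvel': array([-6.11237327e-04,  9.66510773e-04, -1.30904661e-03,  7.86750316e-05,
        9.08409233e-05, -2.78334137e-04]), 'effort': array([ 3.55612474e-05, -5.06030345e+01, -2.91645098e+01, -8.37099128e-05,
        6.75006995e-04, -2.67299718e-06]), 'tcp_pos': array([ 0.21308427, -0.50703616,  0.23128286]), 'tcp_rot': array([[ 9.21899021e-01,  3.87430246e-01, -1.15194287e-05],
       [ 3.87430246e-01, -9.21899020e-01,  1.97131677e-05],
       [-2.98227266e-06, -2.26365251e-05, -1.00000000e+00]]), 'contact_force': array([0.69439237, 0.36250028, 0.59954727]), 'ft_torque': array([ 0.01328534,  0.02334388, -0.01014371]), 'finger_gap': 0.08518016026393664}
```

Run:
```python
import cv2,numpy as np
a=cv2.imread("pics/top0.png");b=cv2.imread("pics/side0.png")
cv2.imwrite("pics/t1.png",cv2.resize(a[100:320,130:530],None,fx=2,fy=2,interpolation=cv2.INTER_CUBIC))
cv2.imwrite("pics/s1.png",cv2.resize(b[80:340,130:530],None,fx=2,fy=2,interpolation=cv2.INTER_CUBIC))
```

```text
(no output)
```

View pics/t1.png

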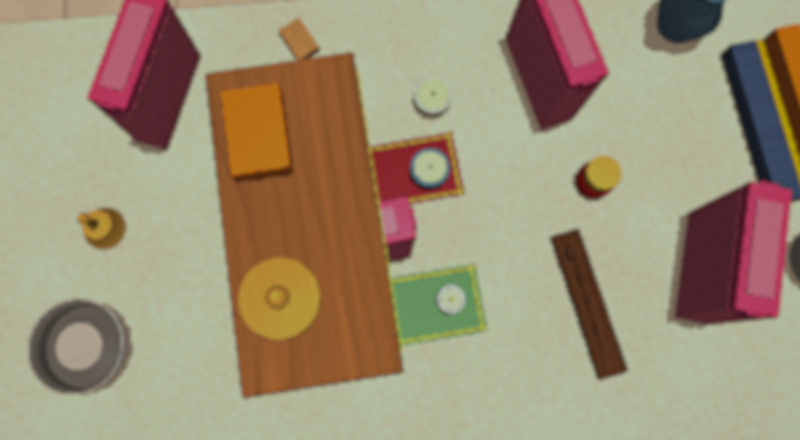

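View pics/s1.png

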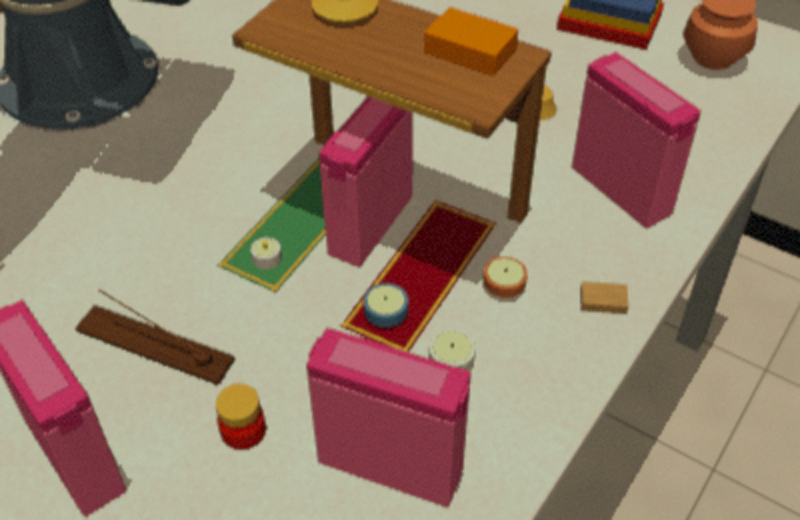

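Run:
```python
from h import *
c=env.capture("side"); t=env.capture("top")
f=lambda u,v:(130+u/2,80+v/2); g=lambda u,v:(130+u/2,100+v/2)
for n,P in dict(mLfar=(493,222),mLnear=(435,203),mRnear=(345,325),mRfar=(405,348),gRn=(220,264),gRf=(273,290)).items(): print(n,ray(c,*f(*P),0)[:2].round(4))
for n,P,z in (("boxRnear",(328,248),0),("boxRfar",(360,263),0),("boxtopRnear",(322,145),.18),("boxtopRfar",(354,160),.18)): print(n,ray(c,*f(*P),z)[:2].round(4))
for n,P in dict(mRfar=(452,134),mRn=(463,193),gRf=(475,266),gRn=(486,328)).items(): print("top",n,ray(t,*g(*P),0)[:2].round(4))
for n,P in dict(shFarR=(353,54),shNearR=(402,372),shNearL=(243,397),shFarL=(207,73)).items(): print("top",n,ray(t,*g(*P),.268)[:2].round(4))
for n,P in dict(bR1=(411,205),bR2=(414,240)).items(): print("top",n,ray(t,*g(*P),.18)[:2].round(4))
find(t,["pink_box_center","pink_box","open_foot"],n=5)
find(c,["pink_box_center","pink_box","inner_foot"],n=5)
find(t,["diya_front_center","aarti_dish","aarti_stand","maroon_runner"]); find(c,["diya_front_center","maroon_runner","open_foot"])
G=lambda c,a:(cv2.resize(c["pixels"][a[1]:a[3],a[0]:a[2]],None,fx=6,fy=6,interpolation=cv2.INTER_CUBIC))
a=G(c,(275,150,360,245)); b=G(t,(315,160,375,220)); 
im=np.zeros((570,510+360,3),np.uint8); im[:,:510]=a; im[:360,510:]=b; save("crop2",cv2.resize(im,(800,524)))
```

```text
mLfar [0.7012 0.0904]
mLnear [0.6179 0.0773]
mRnear [ 0.6425 -0.1605]
mRfar [ 0.7218 -0.1481]
gRn [ 0.4509 -0.1714]
gRf [ 0.5351 -0.1668]
boxRnear [ 0.5484 -0.0709]
boxRfar [ 0.5982 -0.0687]
boxtopRnear [ 0.5529 -0.0721]
boxtopRfar [ 0.5992 -0.0722]
top mRfar [ 0.7208 -0.1563]
top mRn [ 0.6344 -0.1625]
top gRf [ 0.5314 -0.1678]
top gRn [ 0.447  -0.1732]
top shFarR [ 0.7386 -0.0278]
top shNearR [ 0.4043 -0.0494]
top shNearL [0.394  0.1067]
top shFarL [0.7307 0.1283]
top bR1 [ 0.5873 -0.0788]
top bR2 [ 0.5467 -0.0783]
pink_box_center 0.96 [0.809 0.243 0.089] [205. 138.]
pink_box_center 0.71 [ 0.792 -0.289  0.089] [406. 127.]
pink_box 0.81 [ 0.506 -0.47  -0.001] [479. 233.]
pink_box 0.74 [ 0.792 -0.286 -0.   ] [398. 140.]
pink_box 0.68 [ 0.806  0.243 -0.   ] [214. 150.]
open_foot 0.9 [ 0.868 -0.272  0.003] [390. 115.]
open_foot 0.8 [ 0.575 -0.492 -0.002] [482. 207.]
open_foot 0.78 [0.881 0.215 0.002] [223. 125.]
open_foot 0.62 [ 0.578 -0.077  0.001] [333. 219.]
pink_box_center 0.91 [ 0.506 -0.471  0.089] [156. 285.]
pink_box_center 0.75 [ 0.795 -0.285  0.091] [325. 288.]
pink_box_center
[... 373 characters left out ...]
0.002] [421. 160.]
inner_foot 0.76 [ 0.727 -0.303  0.004] [295. 301.]
inner_foot 0.63 [ 0.434 -0.446 -0.002] [154. 284.]
diya_front_center 0.77 [ 0.674 -0.121  0.01 ] [346. 183.]
diya_front_center 0.56 [0.629 0.334 0.004] [183. 213.]
aarti_dish 0.89 [0.472 0.36  0.037] [168. 272.]
aarti_stand 0.78 [0.47  0.361 0.   ] [174. 273.]
maroon_runner 0.89 [ 0.669 -0.034  0.005] [314. 188.]
maroon_runner 0.53 [ 0.494 -0.129  0.   ] [355. 248.]
diya_front_center 0.72 [ 0.669 -0.121  0.016] [321. 233.]
maroon_runner 0.72 [ 0.666 -0.038 -0.004] [339. 216.]
open_foot 0.86 [ 0.868 -0.27   0.   ] [358. 324.]
open_foot 0.81 [ 0.58  -0.076 -0.001] [302. 210.]
open_foot 0.75 [ 0.579 -0.493 -0.007] [184. 334.]
```

View pics/crop2.png

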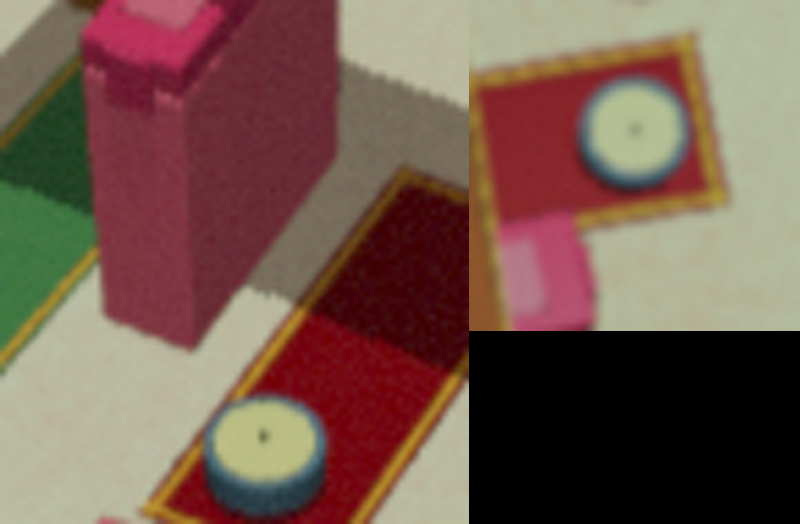

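Run:
```python
from h import *
c=env.capture("side"); t=env.capture("top")
s=lambda u,v:(275+u/5.517,150+v/5.517); g=lambda u,v:(315+(u-469)/5.517,160+v/5.517)
for n,P,z in (("RN",(105,316),0),("RF",(192,350),0),("LF",(338,164),0),("tRF",(187,72),.18),("tRN",(84,44),.18),("mLnear",(404,170),0),("mRnear",(146,514),0),("diya",(265,440),.028)): print(n,ray(c,*s(*P),z).round(4))
for n,P,z in (("mRF",(692,38),0),("mRN",(725,202),0),("diya",(634,130),.028),("bR1",(577,213),.18),("bR2",(596,310),.17)): print("t",n,ray(t,*g(*P),z).round(4))
# dish circle
print("dish",[ray(t,130+u/2,100+v/2,.044).round(4) for u,v in((33,346),(130,346),(80,298),(80,392))])
```

```text
RN [ 0.5555 -0.0801  0.    ]
RF [ 0.6017 -0.0744  0.    ]
LF [0.5889 0.0659 0.    ]
tRF [ 0.6089 -0.0781  0.18  ]
tRN [ 0.5631 -0.0883  0.18  ]
mLnear [0.6181 0.0806 0.    ]
mRnear [ 0.6417 -0.1636  0.    ]
diya [ 0.6742 -0.1186  0.028 ]
t mRF [ 0.7213 -0.1547  0.    ]
t mRN [ 0.6341 -0.1622  0.    ]
t diya [ 0.6683 -0.1178  0.028 ]
t bR1 [ 0.5965 -0.0775  0.18  ]
t bR2 [ 0.5568 -0.082   0.17  ]
dish [array([0.4734, 0.4131, 0.044 ]), array([0.4626, 0.2893, 0.044 ]), array([0.5295, 0.3528, 0.044 ]), array([0.4108, 0.3535, 0.044 ])]
```

Request:
{"name": "play_rows", "arguments": {
  "steps": [
    [0.765,0.645,0,0,0,-0.19,0],
    [0.765,0.645,0,0,0,-0.19,0],
    [0.765,0.645,0,0,0,-0.19,0],
    [0.765,0.645,0,0,0,-0.19,0],
    [0.765,0.645,0,0,0,-0.19,0]
  ],
  "newtons": 40
}}

```text
t: 2.97
tcp_pos: [0.3673, -0.3765, 0.2314]
tcp_rot: [[0.995, 0.098, 0.0], [0.098, -0.995, -0.0], [0.0, 0.0, -1.0]]
contact_force: [-0.6, -1.1, -0.0]
finger_gap: 0.0855
```

Request:
{"name": "play_rows", "arguments": {
  "steps": [
    [0.765,0.645,0,0,0,0,0],
    [0.765,0.645,0,0,0,0,0],
    [0.765,0.645,0,0,0,0,0],
    [0.765,0.645,0,0,0,0,0],
    [0.765,0.645,0,0,0,0,0]
  ]
}}

```text
t: 3.38
tcp_pos: [0.5209, -0.2468, 0.2314]
tcp_rot: [[0.995, 0.1, 0.0], [0.1, -0.995, 0.0], [0.0, -0.0, -1.0]]
contact_force: [-0.0, -0.5, 0.3]
finger_gap: 0.0849
```

Request:
{"name": "play_rows", "arguments": {
  "steps": [
    [0.755,0.64,0,0,0,0,0],
    [0.755,0.64,0,0,0,0,0],
    [0.755,0.64,0,0,0,0,0],
    [0.755,0.64,0,0,0,0,0],
    [0.755,0.64,0,0,0,0,0]
  ]
}}

```text
t: 3.8
tcp_pos: [0.672, -0.1184, 0.2311]
tcp_rot: [[0.995, 0.1, 0.0], [0.1, -0.995, 0.0], [0.0, -0.0, -1.0]]
contact_force: [0.4, -0.2, -0.1]
finger_gap: 0.0852
```

Request:
{"name": "play_rows", "arguments": {
  "steps": [
    [0,0,-0.2,0,0,0,0],
    [0,0,-0.4,0,0,0,0],
    [0,0,-0.6,0,0,0,0],
    [0,0,-0.75,0,0,0,0],
    [0,0,-0.8,0,0,0,0]
  ]
}}

```text
t: 4.22
tcp_pos: [0.6675, -0.1203, 0.066]
tcp_rot: [[0.995, 0.099, -0.007], [0.099, -0.995, 0.002], [-0.007, -0.002, -1.0]]
contact_force: [-1.6, -1.1, -0.6]
finger_gap: 0.0858
```

Run:
```python
from h import *
c=env.capture("side"); t=env.capture("top")
G=lambda c,a:(cv2.resize(c["pixels"][a[1]:a[3],a[0]:a[2]],None,fx=4,fy=4,interpolation=cv2.INTER_CUBIC))
save("d3",np.hstack([G(c,(270,150,370,270)),G(t,(290,120,390,240))]))
o=env.get_obs();print(o["tcp_pos"],o["contact_force"],o["joints"].round(2))
```

```text
[ 0.66925798 -0.12084753  0.0697307 ] [-0.27575793  0.22550267  0.06366673] [-0.25  0.76  1.39  0.    0.99  1.22]
```

View pics/d3.png

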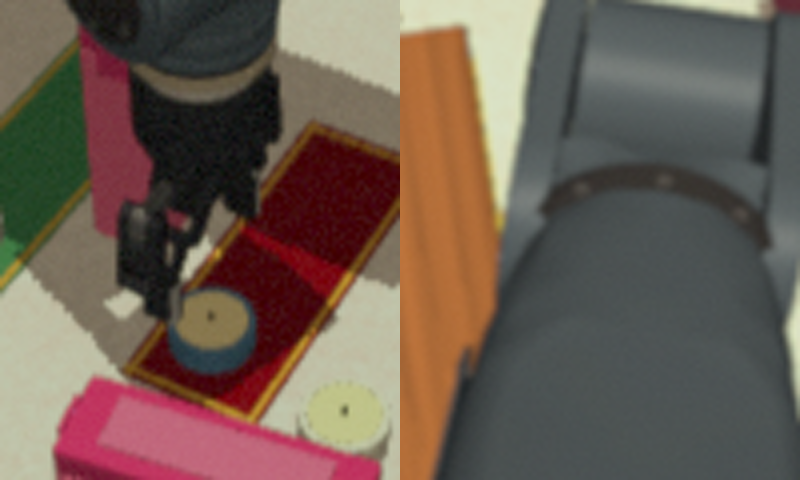

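Request:
{"name": "play_rows", "arguments": {
  "steps": [
    [0.0,0,-0.1,0,0,0,0],
    [0.0,0,-0.2,0,0,0,0],
    [0.0,0,-0.27,0,0,0,0],
    [0.0,0,-0.29,0,0,0,0],
    [0.0,0,-0.29,0,0,0,0]
  ]
}}

```text
t: 4.73
tcp_pos: [0.6703, -0.1211, 0.0137]
tcp_rot: [[0.995, 0.099, 0.0], [0.099, -0.995, -0.0], [0.0, 0.0, -1.0]]
contact_force: [-0.6, 0.2, -0.8]
finger_gap: 0.0851
```

Request:
{"name": "play_rows", "arguments": {
  "steps": [
    [0.005,0.005,-0.05,0,0,0,0],
    [0.005,0.005,-0.05,0,0,0,60],
    [0.005,0.005,-0.05,0,0,0,160],
    [0.005,0.005,-0.05,0,0,0,160],
    [0.005,0.005,-0.05,0,0,0,160]
  ]
}}

```text
t: 5.15
tcp_pos: [0.6716, -0.1202, 0.0042]
tcp_rot: [[0.995, 0.099, 0.001], [0.099, -0.995, -0.0], [0.001, 0.0, -1.0]]
contact_force: [0.8, -0.5, 4.0]
finger_gap: 0.052
```

Request:
{"name": "play_rows", "arguments": {
  "steps": [
    [0,0,0,0,0,0,160],
    [0,0,0,0,0,0,160],
    [0,0,0,0,0,0,160]
  ]
}}

```text
t: 5.4
tcp_pos: [0.6717, -0.1202, 0.0042]
tcp_rot: [[0.995, 0.099, 0.001], [0.099, -0.995, -0.0], [0.001, 0.0, -1.0]]
contact_force: [-0.5, 0.9, 5.7]
finger_gap: 0.0525
```

Request:
{"name": "play_rows", "arguments": {
  "steps": [
    [0,0,0.1,0,0,0,160],
    [0,0,0.3,0,0,0,160],
    [0,0,0.5,0,0,0,160],
    [0,0,0.7,0,0,0,160],
    [0,0,0.9,0,0,0,160]
  ]
}}

```text
t: 5.82
tcp_pos: [0.6706, -0.1199, 0.185]
tcp_rot: [[0.995, 0.099, -0.001], [0.099, -0.995, 0.0], [-0.001, -0.0, -1.0]]
contact_force: [0.5, -0.4, -1.2]
finger_gap: 0.0523
```

Request:
{"name": "play_rows", "arguments": {
  "steps": [
    [-0.1,0,0.2,0,0,0,160],
    [-0.2,0,0.4,0,0,0,160],
    [-0.3,0,0.6,0,0,0,160],
    [-0.4,0,0.8,0,0,0,160],
    [-0.5,0,1.0,0,0,0,160]
  ]
}}

```text
t: 6.23
tcp_pos: [0.5765, -0.1199, 0.3712]
tcp_rot: [[0.995, 0.099, -0.0], [0.099, -0.995, 0.0], [-0.0, -0.0, -1.0]]
contact_force: [0.7, -0.5, -0.8]
finger_gap: 0.0519
```

Request:
{"name": "play_rows", "arguments": {
  "steps": [
    [-0.03,0.16,0,0,0,0,160],
    [-0.07,0.32,0,0,0,0,160],
    [-0.1,0.48,0,0,0,0,160],
    [-0.14,0.64,0,0,0,0,160],
    [-0.17,0.8,0,0,0,0,160]
  ]
}}

```text
t: 6.65
tcp_pos: [0.543, 0.0413, 0.3696]
tcp_rot: [[0.995, 0.099, -0.0], [0.099, -0.995, 0.0], [-0.0, -0.0, -1.0]]
contact_force: [0.1, -1.1, -0.3]
finger_gap: 0.0521
```

Request:
{"name": "play_rows", "arguments": {
  "steps": [
    [-0.03,0.16,0,0,0,0,160],
    [-0.07,0.32,0,0,0,0,160],
    [-0.1,0.48,0,0,0,0,160],
    [-0.14,0.64,0,0,0,0,160],
    [-0.17,0.8,0,0,0,0,160]
  ]
}}

```text
t: 7.07
tcp_pos: [0.509, 0.2014, 0.3696]
tcp_rot: [[0.995, 0.099, -0.0], [0.099, -0.995, -0.0], [-0.0, 0.0, -1.0]]
contact_force: [0.4, -0.3, -1.0]
finger_gap: 0.0518
```

Request:
{"name": "play_rows", "arguments": {
  "steps": [
    [-0.03,0.16,0,0,0,0,160],
    [-0.07,0.32,0,0,0,0,160],
    [-0.1,0.48,0,0,0,0,160],
    [-0.14,0.64,0,0,0,0,160],
    [-0.17,0.78,0,0,0,0,160]
  ]
}}

```text
t: 7.48
tcp_pos: [0.4749, 0.3578, 0.3695]
tcp_rot: [[0.995, 0.1, -0.0], [0.1, -0.995, -0.0], [-0.0, 0.0, -1.0]]
contact_force: [-0.0, 0.6, -0.9]
finger_gap: 0.052
```

Request:
{"name": "play_rows", "arguments": {
  "steps": [
    [0,0,-0.2,0,0,0,160],
    [0,0,-0.4,0,0,0,160],
    [0,0,-0.6,0,0,0,160],
    [0,0,-0.75,0,0,0,160],
    [0,0,-0.8,0,0,0,160]
  ]
}}

```text
t: 7.9
tcp_pos: [0.4739, 0.3548, 0.2048]
tcp_rot: [[0.995, 0.099, -0.006], [0.099, -0.995, -0.004], [-0.007, 0.003, -1.0]]
contact_force: [-0.4, -0.2, -0.9]
finger_gap: 0.0525
```

Run:
```python
from h import *
c=env.capture("side"); t=env.capture("top")
find(t,["aarti_dish","aarti_stand","diya_front_center"]);find(c,["aarti_dish","aarti_stand","diya_front_center"])
p=pix(c,(.47,.357,.1)); u,v=int(p[0]),int(p[1]); p=pix(t,(.47,.357,.05)); a,b=int(p[0]),int(p[1])
print(u,v,a,b)
G=lambda c,a:(cv2.resize(c["pixels"][max(0,a[1]):a[3],a[0]:a[2]],None,fx=4,fy=4,interpolation=cv2.INTER_CUBIC))
A=G(c,(u-50,v-60,u+50,v+60));B=G(t,(a-50,b-60,a+50,b+60)); h=min(len(A),len(B)); print(A.shape,B.shape)
save("d4",np.hstack([A[-h:],B[-h:]]))
```

```text
aarti_dish 0.58 [0.474 0.361 0.039] [168. 271.]
aarti_dish 0.25 [ 0.669 -0.035  0.   ] [315. 188.]
aarti_stand 0.62 [0.472 0.363 0.002] [173. 272.]
diya_front_center 0.49 [0.475 0.35  0.213] [140. 268.]
aarti_dish 0.65 [ 0.565 -0.003  0.087] [314. 167.]
aarti_stand 0.33 [ 0.634 -0.345 -0.001] [250. 295.]
diya_front_center 0.65 [0.474 0.355 0.216] [360.  50.]
diya_front_center 0.33 [ 0.766  0.006 -0.006] [381. 223.]
357 84 167 272
(480, 400, 3) (480, 400, 3)
```

View pics/d4.png

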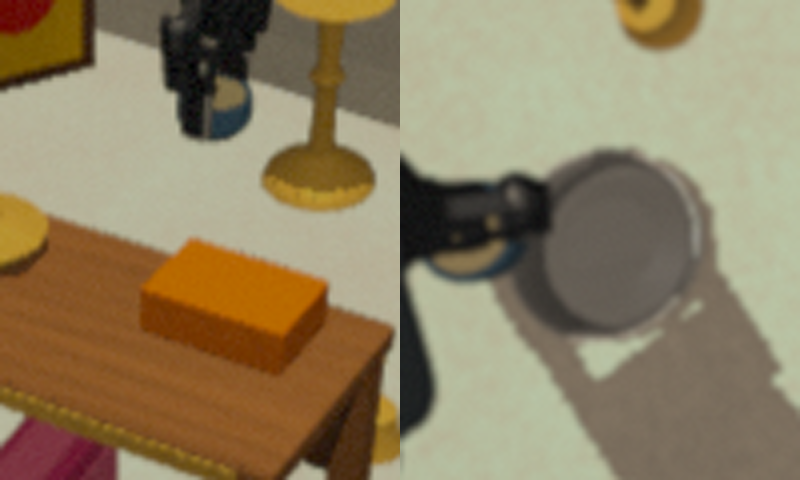

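Request:
{"name": "play_rows", "arguments": {
  "steps": [
    [-0.01,0.0,-0.15,0,0,0,160],
    [-0.01,0,-0.3,0,0,0,160],
    [-0.01,0,-0.45,0,0,0,160],
    [-0.01,0,-0.58,0,0,0,160],
    [-0.01,0,-0.65,0,0,0,160]
  ]
}}

```text
t: 8.72
tcp_pos: [0.4732, 0.3555, 0.0775]
tcp_rot: [[0.995, 0.099, -0.002], [0.099, -0.995, -0.001], [-0.002, 0.001, -1.0]]
contact_force: [-0.6, -0.5, -1.7]
finger_gap: 0.0522
```

Request:
{"name": "play_rows", "arguments": {
  "steps": [
    [0,0.0,-0.03,0,0,0,160],
    [0,0,-0.06,0,0,0,160],
    [0,0,-0.1,0,0,0,160],
    [0,0,-0.12,0,0,0,160],
    [0,0,-0.12,0,0,0,160]
  ]
}}

```text
t: 9.13
tcp_pos: [0.4739, 0.356, 0.0555]
tcp_rot: [[0.995, 0.099, -0.0], [0.099, -0.995, -0.0], [-0.0, -0.0, -1.0]]
contact_force: [-0.1, 0.0, -0.7]
finger_gap: 0.0523
```

Request:
{"name": "play_rows", "arguments": {
  "steps": [
    [-0.01,0.0,-0.03,0,0,0,160],
    [-0.01,0,-0.05,0,0,0,160],
    [-0.01,0,-0.07,0,0,0,160],
    [-0.01,0,-0.07,0,0,0,160]
  ]
}}

```text
t: 9.47
tcp_pos: [0.4716, 0.3558, 0.0409]
tcp_rot: [[0.995, 0.099, -0.001], [0.099, -0.995, -0.001], [-0.001, 0.0, -1.0]]
contact_force: [-0.9, -1.2, -1.7]
finger_gap: 0.0522
```

Request:
{"name": "play_rows", "arguments": {
  "steps": [
    [0,0.0,-0.01,0,0,0,160],
    [0,0,-0.015,0,0,0,160],
    [0,0,-0.015,0,0,0,160]
  ]
}}

```text
t: 9.72
tcp_pos: [0.4719, 0.3559, 0.0385]
tcp_rot: [[0.995, 0.099, -0.0], [0.099, -0.995, -0.0], [-0.0, 0.0, -1.0]]
contact_force: [-0.1, -0.1, -1.0]
finger_gap: 0.0523
```

Request:
{"name": "play_rows", "arguments": {
  "steps": [
    [0,0.0,-0.005,0,0,0,160],
    [0,0,-0.005,0,0,0,70],
    [0,0,-0.005,0,0,0,70],
    [0,0,-0.005,0,0,0,70],
    [0,0,-0.005,0,0,0,70]
  ]
}}

```text
t: 10.13
tcp_pos: [0.472, 0.356, 0.0378]
tcp_rot: [[0.995, 0.099, 0.0], [0.099, -0.995, 0.0], [0.0, -0.0, -1.0]]
contact_force: [-0.3, -0.3, 0.4]
finger_gap: 0.0621
```

Request:
{"name": "play_rows", "arguments": {
  "steps": [
    [0,0.0,0.05,0,0,0,70],
    [0,0,0.15,0,0,0,70],
    [0,0,0.35,0,0,0,70],
    [0,0,0.55,0,0,0,70],
    [0,0,0.75,0,0,0,70]
  ]
}}

```text
t: 10.55
tcp_pos: [0.4716, 0.3557, 0.1901]
tcp_rot: [[0.995, 0.099, -0.0], [0.099, -0.995, -0.0], [-0.0, 0.0, -1.0]]
contact_force: [1.4, 0.8, 0.2]
finger_gap: 0.062
```

Run:
```python
from h import *
t=env.capture("top")
find(t,["aarti_dish","diya_front_center"])
a,b=167,272
save("d5",cv2.resize(t["pixels"][b-60:b+60,a-60:a+60],None,fx=4,fy=4,interpolation=cv2.INTER_CUBIC))
```

```text
aarti_dish 0.55 [0.475 0.361 0.035] [168. 271.]
diya_front_center 0.88 [0.472 0.35  0.046] [171. 271.]
```

View pics/d5.png

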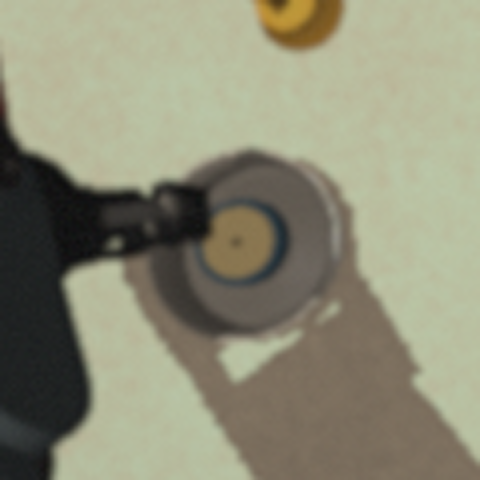

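Request:
{"name": "play_rows", "arguments": {
  "steps": [
    [0,0,0.2,0,0,0,0],
    [0,0,0.4,0,0,0,0],
    [0,0,0.6,0,0,0,0],
    [0,0,0.8,0,0,0,0],
    [0,0,1.0,0,0,0,0]
  ]
}}

```text
t: 11.12
tcp_pos: [0.4713, 0.3556, 0.3889]
tcp_rot: [[0.995, 0.099, -0.001], [0.099, -0.995, -0.001], [-0.001, 0.001, -1.0]]
contact_force: [-0.1, 0.6, -0.4]
finger_gap: 0.0852
```

Request:
{"name": "play_rows", "arguments": {
  "steps": [
    [0.03,-0.2,0.02,0,0,0.07,0],
    [0.06,-0.4,0.02,0,0,0.14,0],
    [0.09,-0.6,0.02,0,0,0.21,0],
    [0.12,-0.8,0.02,0,0,0.28,0],
    [0.15,-1.0,0.02,0,0,0.35,0]
  ]
}}

```text
t: 11.53
tcp_pos: [0.5014, 0.155, 0.3909]
tcp_rot: [[0.795, 0.607, -0.001], [0.607, -0.795, -0.0], [-0.001, -0.001, -1.0]]
contact_force: [0.7, -0.8, 0.2]
finger_gap: 0.0856
```

Request:
{"name": "play_rows", "arguments": {
  "steps": [
    [0.03,-0.2,0,0,0,0.07,0],
    [0.06,-0.4,0,0,0,0.14,0],
    [0.09,-0.6,0,0,0,0.21,0],
    [0.12,-0.8,0,0,0,0.28,0],
    [0.15,-1.0,0,0,0,0.35,0]
  ]
}}

```text
t: 11.95
tcp_pos: [0.5307, -0.0396, 0.3909]
tcp_rot: [[0.366, 0.931, -0.001], [0.931, -0.366, 0.0], [-0.0, -0.001, -1.0]]
contact_force: [0.4, -0.3, 0.0]
finger_gap: 0.0852
```

Request:
{"name": "play_rows", "arguments": {
  "steps": [
    [0.03,-0.2,0,0,0,0.06,0],
    [0.06,-0.4,0,0,0,0.12,0],
    [0.09,-0.6,0,0,0,0.18,0],
    [0.12,-0.8,0,0,0,0.24,0],
    [0.15,-1.0,0,0,0,0.3,0]
  ]
}}

```text
t: 12.37
tcp_pos: [0.5607, -0.2397, 0.3908]
tcp_rot: [[-0.095, 0.995, -0.001], [0.995, 0.095, 0.001], [0.001, -0.001, -1.0]]
contact_force: [0.5, -0.3, 0.5]
finger_gap: 0.0857
```

Request:
{"name": "play_rows", "arguments": {
  "steps": [
    [0.011,0.04,-0.085,0.05,0.005,0,0],
    [0.022,0.1,-0.17,0.1,0.01,0,0],
    [0.033,0.16,-0.255,0.15,0.0145,0,0],
    [0.044,0.22,-0.34,0.2,0.019,0,0],
    [0.055,0.28,-0.425,0.249,0.024,0,0]
  ]
}}

```text
t: 12.78
tcp_pos: [0.5719, -0.1812, 0.3053]
tcp_rot: [[-0.082, 0.996, -0.038], [0.918, 0.091, 0.385], [0.387, -0.003, -0.922]]
contact_force: [0.4, 0.5, -1.0]
finger_gap: 0.0854
```

Request:
{"name": "play_rows", "arguments": {
  "steps": [
    [0.011,0.04,-0.085,0.05,0.005,0,0],
    [0.022,0.1,-0.17,0.1,0.01,0,0],
    [0.033,0.16,-0.255,0.15,0.0145,0,0],
    [0.044,0.22,-0.34,0.2,0.019,0,0],
    [0.055,0.29,-0.425,0.249,0.024,0,0]
  ]
}}

```text
t: 13.2
tcp_pos: [0.5829, -0.1234, 0.2202]
tcp_rot: [[-0.061, 0.996, -0.068], [0.701, 0.091, 0.707], [0.71, -0.005, -0.704]]
contact_force: [-0.6, -0.1, 0.0]
finger_gap: 0.0854
```

Run:
```python
from h import *
c=env.capture("side"); t=env.capture("top")
find(c,["open_foot","pink_box","pink_box_center"],n=4)
o=env.get_obs();print(o["tcp_pos"],o["tcp_rot"].round(3).tolist(),o["joints"].round(2))
for P in((.5785,-.077,0),(.5766,-.0602,.152),tuple(o["tcp_pos"])): print(np.round(pix(c,P)))
save("d6",np.hstack([cv2.resize(c["pixels"][90:250,220:380],None,fx=2.5,fy=2.5,interpolation=cv2.INTER_CUBIC),cv2.resize(t["pixels"][120:280,280:440],None,fx=2.5,fy=2.5,interpolation=cv2.INTER_CUBIC)]))
```

```text
open_foot 0.87 [ 0.869 -0.269  0.002] [358. 324.]
open_foot 0.85 [ 0.579 -0.493 -0.006] [184. 334.]
open_foot 0.78 [ 0.578 -0.078 -0.001] [301. 211.]
open_foot 0.73 [0.884 0.211 0.002] [460. 191.]
pink_box 0.88 [ 0.794 -0.287  0.001] [324. 312.]
pink_box 0.85 [ 0.812  0.239 -0.001] [439. 175.]
pink_box 0.75 [ 0.573 -0.005 -0.001] [316. 193.]
pink_box 0.74 [ 0.509 -0.471 -0.001] [168. 308.]
pink_box_center 0.89 [0.811 0.244 0.092] [445. 149.]
pink_box_center 0.86 [ 0.569 -0.002  0.086] [315. 168.]
pink_box_center 0.74 [ 0.506 -0.474  0.088] [155. 286.]
pink_box_center 0.71 [ 0.796 -0.287  0.091] [324. 289.]
[ 0.58335564 -0.12425678  0.2225643 ] [[-0.064, 0.996, -0.067], [0.706, 0.092, 0.702], [0.705, -0.003, -0.709]] [-0.55  0.67  1.37  0.6   1.63 -0.76]
[302. 210.]
[303. 162.]
[286. 156.]
```

View pics/d6.png

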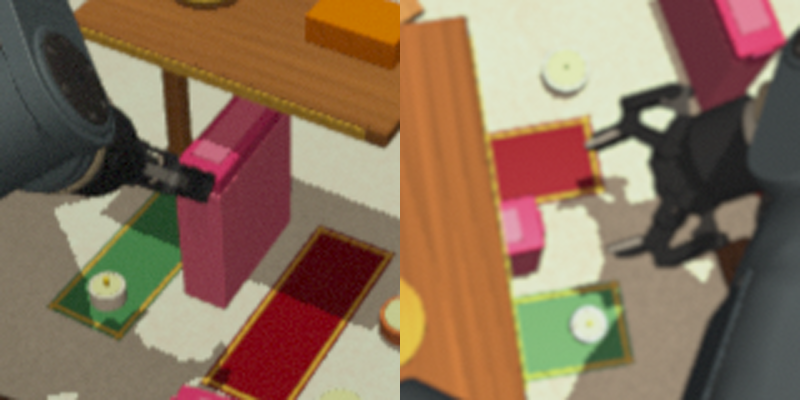

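Request:
{"name": "play_rows", "arguments": {
  "steps": [
    [-0.01,0.1,-0.108,0,0,0,0],
    [-0.02,0.2,-0.215,0,0,0,0],
    [-0.03,0.3,-0.32,0,0,0,0],
    [-0.042,0.38,-0.41,0,0,0,0],
    [-0.042,0.398,-0.43,0,0,0,0]
  ]
}}

```text
t: 13.87
tcp_pos: [0.5738, -0.0423, 0.135]
tcp_rot: [[-0.063, 0.996, -0.07], [0.705, 0.094, 0.703], [0.707, -0.005, -0.707]]
contact_force: [-0.5, 0.4, 0.5]
finger_gap: 0.0854
```

Request:
{"name": "play_rows", "arguments": {
  "steps": [
    [0,0,0,0,0,0,0],
    [0,0,0,0,0,0,0]
  ]
}}

```text
t: 14.03
tcp_pos: [0.5757, -0.0451, 0.1374]
tcp_rot: [[-0.065, 0.996, -0.066], [0.705, 0.092, 0.703], [0.706, -0.001, -0.708]]
contact_force: [-0.3, -0.4, 0.6]
finger_gap: 0.0852
```

Request:
{"name": "play_rows", "arguments": {
  "steps": [
    [0,0,0,0,0,0,60],
    [0,0,0,0,0,0,120],
    [0,0,0,0,0,0,200],
    [0,0,0,0,0,0,200],
    [0,0,0,0,0,0,200]
  ],
  "newtons": 90
}}

```text
t: 14.45
tcp_pos: [0.575, -0.0448, 0.1367]
tcp_rot: [[-0.063, 0.996, -0.067], [0.704, 0.092, 0.704], [0.707, -0.003, -0.707]]
contact_force: [-2.2, -1.0, 6.5]
finger_gap: 0.0492
```

Request:
{"name": "play_rows", "arguments": {
  "steps": [
    [0,0,0,0,0,0,200],
    [0,0,0,0,0,0,200]
  ]
}}

```text
t: 14.62
tcp_pos: [0.575, -0.0448, 0.1367]
tcp_rot: [[-0.063, 0.996, -0.067], [0.704, 0.092, 0.704], [0.707, -0.003, -0.707]]
contact_force: [-2.5, -2.1, 5.8]
finger_gap: 0.0493
```

Run:
```python
from h import *
c=env.capture("side")
find(c,["open_foot"],n=4);find(c,["pink_box"],n=4);o=env.get_obs();print({k:np.round(o[k],4).tolist() for k in("tcp_pos","tcp_rot","contact_force","ft_torque")})
save("d7",cv2.resize(c["pixels"][130:250,240:390],None,fx=5,fy=5,interpolation=cv2.INTER_CUBIC))
```

```text
open_foot 0.96 [ 0.869 -0.269 -0.   ] [358. 324.]
open_foot 0.89 [ 0.58  -0.075  0.   ] [303. 210.]
open_foot 0.88 [ 0.884  0.212 -0.001] [460. 192.]
open_foot 0.67 [ 0.57  -0.005  0.001] [316. 192.]
pink_box 0.95 [ 0.793 -0.288  0.002] [323. 312.]
pink_box 0.88 [ 0.571 -0.006 -0.003] [315. 193.]
pink_box 0.84 [0.812 0.238 0.001] [439. 175.]
pink_box 0.68 [ 0.506 -0.468  0.001] [168. 306.]
{'tcp_pos': [0.575, -0.0448, 0.1367], 'tcp_rot': [[-0.0633, 0.9957, -0.0669], [0.7041, 0.0921, 0.7041], [0.7072, -0.0026, -0.707]], 'contact_force': [-1.5143, -2.1118, 6.4516], 'ft_torque': [-0.0515, 0.3273, 0.2929]}
```

View pics/d7.png

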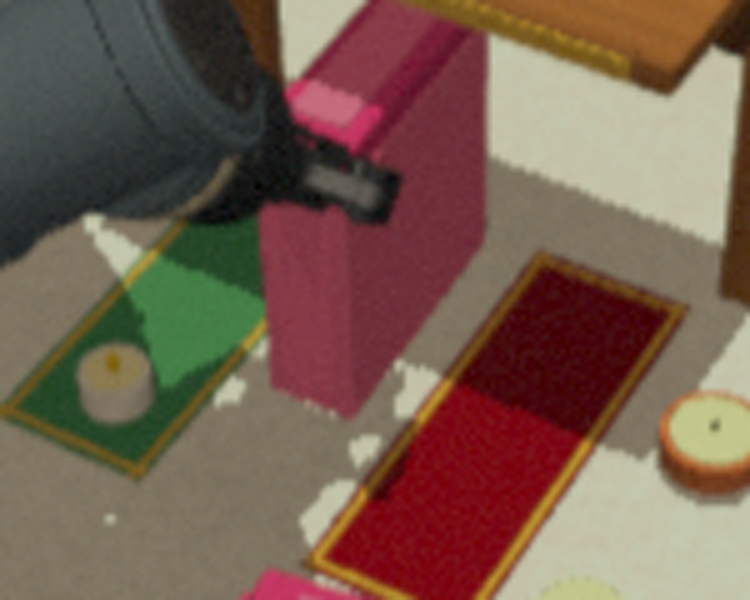

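```bash
cat > plan.py <<'E'
import numpy as np
from scipy.spatial.transform import Rotation as Ro
def tilt(P,T,n,a): R=Ro.from_rotvec(n*a).as_matrix(); return R
class Plan:
    def __init__(s,p,R): s.p=np.array(p,float); s.R=np.array(R,float)
    def rot(s,piv,axis,ang,N,name,bias=0.):
        piv=np.array(piv); axis=np.array(axis)/np.linalg.norm(axis); p0,R0=s.p,s.R; k=0; per=[]
        a=np.linspace(0,1,N+1)[1:]
        for i0 in range(0,N,5):
            ps,Rs=s.p.copy(),s.R.copy(); rows=[]
            for f in a[i0:i0+5]:
                Q=Ro.from_rotvec(axis*ang*f).as_matrix(); p=piv+Q@(p0-piv)+[0,0,bias*f]; R=Q@R0
                rows.append(np.r_[(p-ps)/.2,Ro.from_matrix(R@Rs.T).as_rotvec()/(np.pi/2)].round(3).tolist())
            s.p,s.R=p,R
            print(name,[[0. if abs(x)<1e-9 else x for x in r]+[200] for r in rows])
        print("  ->",s.p.round(4),s.R.round(3).tolist())
E
python3 - <<'E'
from plan import *
p=[.575,-.0448,.1367]; R=[[-0.0633,.9957,-.0669],[.7041,.0921,.7041],[.7072,-.0026,-.707]]
P=Plan(p,R); F=np.array([.578,-.0765,0]); xb=np.array([-.0921,.9957,0]); a=.12; th=np.radians(39); Z=[0,0,1]
P.rot(F,np.cross(xb,Z),a,5,"tilt",-.0005)
P.rot(F,Z,-th,15,"swing")
xb2=Ro.from_rotvec([0,0,-th]).apply(xb)
P.rot(F,np.cross(xb2,Z),-a,5,"down",.0005)
print("inner",F+.15*xb2)
E
```

```text
tilt [[0.002, -0.016, 0.003, 0.015, 0.001, 0.0, 200], [0.003, -0.033, 0.006, 0.03, 0.003, 0.0, 200], [0.005, -0.049, 0.008, 0.046, 0.004, 0.0, 200], [0.006, -0.066, 0.01, 0.061, 0.006, 0.0, 200], [0.008, -0.083, 0.012, 0.076, 0.007, 0.0, 200]]
  -> [ 0.5765 -0.0613  0.139 ] [[-0.055, 0.996, -0.074], [0.615, 0.092, 0.783], [0.787, -0.003, -0.617]]
swing [[0.003, 0.0, 0.0, 0.0, 0.0, -0.029, 200], [0.007, 0.0, 0.0, 0.0, 0.0, -0.058, 200], [0.01, 0.0, 0.0, 0.0, 0.0, -0.087, 200], [0.014, 0.0, 0.0, 0.0, 0.0, -0.116, 200], [0.017, 0.0, 0.0, 0.0, 0.0, -0.144, 200]]
swing [[0.003, -0.001, 0.0, 0.0, 0.0, -0.029, 200], [0.007, -0.001, 0.0, 0.0, 0.0, -0.058, 200], [0.01, -0.002, 0.0, 0.0, 0.0, -0.087, 200], [0.013, -0.003, 0.0, 0.0, 0.0, -0.116, 200], [0.017, -0.004, 0.0, 0.0, 0.0, -0.144, 200]]
swing [[0.003, -0.001, 0.0, 0.0, 0.0, -0.029, 200], [0.006, -0.003, 0.0, 0.0, 0.0, -0.058, 200], [0.009, -0.004, 0.0, 0.0, 0.0, -0.087, 200], [0.012, -0.006, 0.0, 0.0, 0.0, -0.116, 200], [0.015, -0.008, 0.0, 0.0, 0.0, -0.144, 200]]
  -> [ 0.5864 -0.0638  0.139 ] [[0.344, 0.832, 0.435], [0.512, -0.555, 0.655], [0.787, -0.003, -0.617]]
down [[0.009, 0.014, -0.002, -0.013, 0.008, 0.0, 200], [0.018, 0.028, -0.003, -0.025, 0.017, 0.0, 200], [0.028, 0.041, -0.006, -0.038, 0.025, 0.0, 200], [0.037, 0.055, -0.009, -0.051, 0.034, 0.0, 200], [0.046, 0.069, -0.012, -0.064, 0.042, 0.0, 200]]
  -> [ 0.5956 -0.05    0.1367] [[0.394, 0.832, 0.391], [0.587, -0.555, 0.589], [0.707, -0.003, -0.707]]
inner [0.66125588 0.0482647  0.        ]
```

Request:
{"name": "play_rows", "arguments": {
  "steps": [
    [0.002,-0.016,0.003,0.015,0.001,0,200],
    [0.003,-0.033,0.006,0.03,0.003,0,200],
    [0.005,-0.049,0.008,0.046,0.004,0,200],
    [0.006,-0.066,0.01,0.061,0.006,0,200],
    [0.008,-0.083,0.012,0.076,0.007,0,200]
  ]
}}

```text
t: 15.18
tcp_pos: [0.5767, -0.0614, 0.1394]
tcp_rot: [[-0.055, 0.996, -0.074], [0.612, 0.093, 0.786], [0.789, -0.002, -0.614]]
contact_force: [-2.3, 0.6, 9.0]
finger_gap: 0.0495
```

Request:
{"name": "play_rows", "arguments": {
  "steps": [
    [0,0,0,0,0,0,200],
    [0,0,0,0,0,0,200]
  ]
}}

```text
t: 15.35
tcp_pos: [0.5766, -0.0615, 0.1394]
tcp_rot: [[-0.055, 0.996, -0.074], [0.612, 0.092, 0.785], [0.789, -0.002, -0.614]]
contact_force: [-1.5, -0.7, 11.8]
finger_gap: 0.0491
```

Run:
```python
from h import *
c=env.capture("side")
find(c,["open_foot"],n=4);o=env.get_obs();print({k:np.round(o[k],4).tolist() for k in("tcp_pos","tcp_rot","contact_force","ft_torque","finger_gap")})
save("d8",cv2.resize(c["pixels"][130:250,240:390],None,fx=5,fy=5,interpolation=cv2.INTER_CUBIC))
```

```text
open_foot 0.86 [ 0.87  -0.269  0.002] [359. 323.]
open_foot 0.76 [ 0.576 -0.493 -0.008] [183. 334.]
open_foot 0.74 [ 0.578 -0.074  0.001] [302. 209.]
open_foot 0.7 [0.884 0.214 0.003] [460. 190.]
{'tcp_pos': [0.5766, -0.0613, 0.1394], 'tcp_rot': [[-0.055, 0.9957, -0.0742], [0.6125, 0.0923, 0.785], [0.7885, -0.0023, -0.615]], 'contact_force': [-2.2811, -0.9501, 11.6411], 'ft_torque': [0.5815, 0.4819, 0.2544], 'finger_gap': 0.0491}
```

View pics/d8.png

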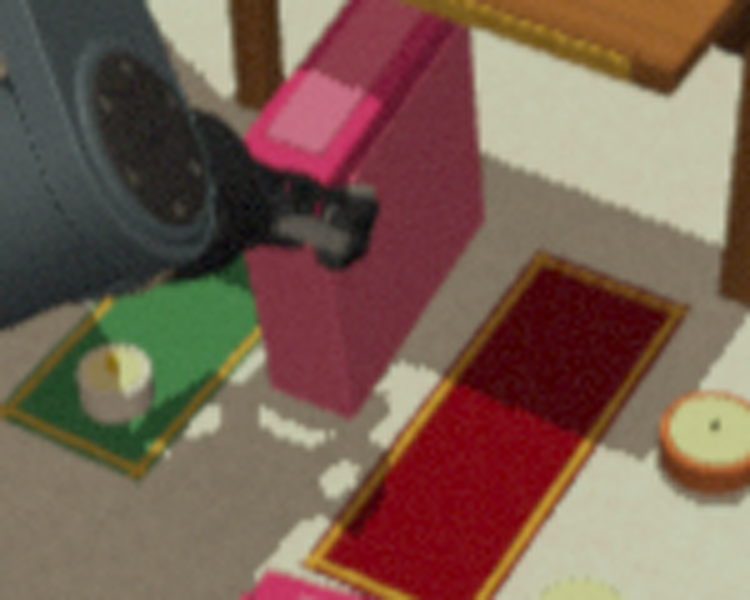

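Request:
{"name": "play_rows", "arguments": {
  "steps": [
    [0.003,0,0,0,0,-0.029,200],
    [0.007,0,0,0,0,-0.058,200],
    [0.01,0,0,0,0,-0.087,200],
    [0.014,0,0,0,0,-0.116,200],
    [0.017,0,0,0,0,-0.144,200]
  ]
}}

```text
t: 15.87
tcp_pos: [0.5805, -0.0613, 0.1394]
tcp_rot: [[0.085, 0.991, 0.106], [0.609, -0.136, 0.781], [0.788, -0.002, -0.615]]
contact_force: [0.0, 0.2, 9.3]
finger_gap: 0.0492
```

Request:
{"name": "play_rows", "arguments": {
  "steps": [
    [0.003,-0.001,0,0,0,-0.029,200],
    [0.007,-0.001,0,0,0,-0.058,200],
    [0.01,-0.002,0,0,0,-0.087,200],
    [0.013,-0.003,0,0,0,-0.116,200],
    [0.017,-0.004,0,0,0,-0.144,200]
  ]
}}

```text
t: 16.28
tcp_pos: [0.5839, -0.0622, 0.1394]
tcp_rot: [[0.219, 0.935, 0.278], [0.574, -0.355, 0.738], [0.789, -0.002, -0.615]]
contact_force: [0.2, 0.2, 9.9]
finger_gap: 0.0488
```

Request:
{"name": "play_rows", "arguments": {
  "steps": [
    [0.003,-0.001,0,0,0,-0.029,200],
    [0.006,-0.003,0,0,0,-0.058,200],
    [0.009,-0.004,0,0,0,-0.087,200],
    [0.012,-0.006,0,0,0,-0.116,200],
    [0.015,-0.008,0,0,0,-0.144,200]
  ]
}}

```text
t: 16.7
tcp_pos: [0.587, -0.0639, 0.1394]
tcp_rot: [[0.343, 0.832, 0.437], [0.511, -0.555, 0.657], [0.789, -0.002, -0.615]]
contact_force: [0.6, 1.4, 9.9]
finger_gap: 0.0492
```

Request:
{"name": "play_rows", "arguments": {
  "steps": [
    [0,0,0,0,0,0,200],
    [0,0,0,0,0,0,200]
  ]
}}

```text
t: 16.87
tcp_pos: [0.587, -0.0638, 0.1394]
tcp_rot: [[0.342, 0.833, 0.436], [0.511, -0.554, 0.657], [0.789, -0.002, -0.615]]
contact_force: [0.3, -0.2, 8.6]
finger_gap: 0.0489
```

Run:
```python
from h import *
c=env.capture("side")
find(c,["open_foot","inner_foot"],n=5);o=env.get_obs();print({k:np.round(o[k],4).tolist() for k in("tcp_pos","tcp_rot","contact_force","ft_torque","finger_gap","joints")})
save("d9",cv2.resize(c["pixels"][130:250,240:390],None,fx=5,fy=5,interpolation=cv2.INTER_CUBIC))
```

```text
open_foot 0.87 [ 0.869 -0.267 -0.002] [359. 324.]
open_foot 0.86 [0.881 0.212 0.002] [459. 191.]
open_foot 0.76 [ 0.581 -0.496 -0.006] [183. 335.]
open_foot 0.56 [ 0.579 -0.075 -0.   ] [303. 210.]
open_foot 0.33 [0.661 0.048 0.019] [355. 189.]
inner_foot 0.96 [0.657 0.049 0.015] [354. 189.]
inner_foot 0.9 [ 0.434 -0.447 -0.003] [153. 285.]
inner_foot 0.68 [ 0.725 -0.305  0.001] [293. 302.]
inner_foot 0.61 [0.743 0.262 0.001] [420. 161.]
inner_foot 0.27 [ 0.471 -0.313 -0.003] [207. 253.]
{'tcp_pos': [0.587, -0.0638, 0.1394], 'tcp_rot': [[0.3416, 0.8329, 0.4355], [0.5111, -0.5535, 0.6576], [0.7887, -0.002, -0.6147]], 'contact_force': [-0.5841, 1.0562, 9.2334], 'ft_torque': [0.3585, -0.1932, -0.0709], 'finger_gap': 0.0491, 'joints': [-0.5555, 0.5959, 1.8405, 1.1209, 1.0665, -0.7352]}
```

Request:
{"name": "play_rows", "arguments": {
  "steps": [
    [0.009,0.014,-0.002,-0.013,0.008,0,200],
    [0.018,0.028,-0.003,-0.025,0.017,0,200],
    [0.028,0.041,-0.006,-0.038,0.025,0,200],
    [0.037,0.055,-0.009,-0.051,0.034,0,200],
    [0.046,0.069,-0.012,-0.064,0.042,0,200]
  ]
}}

```text
t: 17.43
tcp_pos: [0.5962, -0.0497, 0.1366]
tcp_rot: [[0.392, 0.833, 0.391], [0.587, -0.554, 0.59], [0.708, -0.002, -0.706]]
contact_force: [-0.7, 1.8, 7.9]
finger_gap: 0.0491
```

Request:
{"name": "play_rows", "arguments": {
  "steps": [
    [0,0,0,0,0,0,200],
    [0,0,0,0,0,0,200]
  ]
}}

```text
t: 17.6
tcp_pos: [0.5962, -0.0496, 0.1366]
tcp_rot: [[0.391, 0.833, 0.391], [0.587, -0.553, 0.591], [0.709, -0.001, -0.705]]
contact_force: [1.0, 0.7, 7.8]
finger_gap: 0.0493
```

Run:
```python
from h import *
from plan import *
c=env.capture("side")
find(c,["open_foot","inner_foot","maroon_runner"],n=4);o=env.get_obs();print({k:np.round(o[k],4).tolist() for k in("tcp_pos","tcp_rot","contact_force","ft_torque","finger_gap")})
P=Plan(o["tcp_pos"],o["tcp_rot"]); F=np.array([.578,-.0765,0]); ty=o["tcp_rot"][:,1]; xb=np.array([-ty[1],ty[0],0]); xb/=np.linalg.norm(xb); I=F+.15*xb; print("I",I,xb)
th=np.radians(39.2); a=.12; Z=[0,0,1]
P.rot(I,np.cross(xb,Z),-a,5,"tilt",-.0005)
P.rot(I,Z,th,15,"swing")
xb2=Ro.from_rotvec([0,0,th]).apply(xb)
P.rot(I,np.cross(xb2,Z),a,5,"down",.0005)
print("centre",I-.075*xb2, xb2)
```

```text
open_foot 0.91 [ 0.578 -0.075 -0.   ] [302. 210.]
open_foot 0.9 [ 0.578 -0.496 -0.005] [182. 335.]
open_foot 0.82 [0.883 0.212 0.002] [459. 191.]
open_foot 0.64 [ 0.869 -0.268 -0.001] [358. 324.]
inner_foot 0.87 [ 0.726 -0.302 -0.003] [294. 302.]
inner_foot 0.83 [ 0.741  0.263 -0.001] [420. 161.]
inner_foot 0.78 [ 0.431 -0.449 -0.003] [152. 284.]
inner_foot 0.6 [ 0.66   0.05  -0.003] [355. 195.]
maroon_runner 0.63 [ 0.669 -0.039 -0.   ] [340. 216.]
maroon_runner 0.4 [ 0.485 -0.045 -0.003] [281. 189.]
{'tcp_pos': [0.5961, -0.0498, 0.1366], 'tcp_rot': [[0.3912, 0.8329, 0.3915], [0.5864, -0.5535, 0.5915], [0.7093, -0.0018, -0.7049]], 'contact_force': [2.0038, 1.6867, 7.1491], 'ft_torque': [0.3784, -0.517, -0.0033], 'finger_gap': 0.0488}
I [0.66101863 0.04843161 0.        ] [0.55345752 0.83287741 0.        ]
tilt [[0.009, 0.014, 0.013, -0.013, 0.008, 0.0, 200], [0.019, 0.028, 0.026, -0.025, 0.017, 0.0, 200], [0.028, 0.042, 0.039, -0.038, 0.025, 0.0, 200], [0.038, 0.057, 0.051, -0.051, 0.034, 0.0, 200], [0.048, 0.072, 0.063, -0.064, 0.042, 0.0, 200]]
  -> [ 0.6056 -0.0355  0.1493] [[0.435
[... 584 characters left out ...]
 0.0, 0.0, 0.0, 0.058, 200], [0.069, -0.004, 0.0, 0.0, 0.0, 0.087, 200], [0.092, -0.003, 0.0, 0.0, 0.0, 0.116, 200], [0.114, -0.002, 0.0, 0.0, 0.0, 0.145, 200]]
  -> [ 0.6711 -0.0516  0.1493] [[-0.075, 0.995, -0.062], [0.781, 0.097, 0.617], [0.62, -0.002, -0.785]]
down [[0.002, -0.018, -0.012, 0.015, 0.001, 0.0, 200], [0.003, -0.035, -0.024, 0.03, 0.003, 0.0, 200], [0.005, -0.052, -0.037, 0.046, 0.004, 0.0, 200], [0.007, -0.069, -0.05, 0.061, 0.006, 0.0, 200], [0.008, -0.085, -0.063, 0.076, 0.007, 0.0, 200]]
  -> [ 0.6728 -0.0687  0.1367] [[-0.067, 0.995, -0.07], [0.702, 0.098, 0.706], [0.709, -0.002, -0.705]]
centre [ 0.66833143 -0.02621102  0.        ] [-0.09750407  0.99523513  0.        ]
```

Request:
{"name": "play_rows", "arguments": {
  "steps": [
    [0.009,0.014,0.013,-0.013,0.008,0,200],
    [0.019,0.028,0.026,-0.025,0.017,0,200],
    [0.028,0.042,0.039,-0.038,0.025,0,200],
    [0.038,0.057,0.051,-0.051,0.034,0,200],
    [0.048,0.072,0.063,-0.064,0.042,0,200]
  ]
}}

```text
t: 18.22
tcp_pos: [0.6052, -0.0357, 0.1488]
tcp_rot: [[0.437, 0.832, 0.341], [0.654, -0.554, 0.515], [0.618, -0.002, -0.786]]
contact_force: [-3.7, -2.7, 5.2]
finger_gap: 0.0492
```

Request:
{"name": "play_rows", "arguments": {
  "steps": [
    [0,0,0,0,0,0,200],
    [0,0,0,0,0,0,200]
  ]
}}

```text
t: 18.38
tcp_pos: [0.6052, -0.0356, 0.1488]
tcp_rot: [[0.436, 0.833, 0.341], [0.654, -0.553, 0.516], [0.618, -0.001, -0.786]]
contact_force: [-3.3, -4.1, 7.9]
finger_gap: 0.049
```

Run:
```python
from h import *
c=env.capture("side")
find(c,["open_foot","inner_foot"],n=5);o=env.get_obs();print({k:np.round(o[k],4).tolist() for k in("tcp_pos","tcp_rot","contact_force","ft_torque","finger_gap")})
save("d10",cv2.resize(c["pixels"][130:250,240:390],None,fx=5,fy=5,interpolation=cv2.INTER_CUBIC))
```

```text
open_foot 0.91 [ 0.577 -0.493 -0.005] [183. 333.]
open_foot 0.74 [0.88  0.213 0.002] [458. 190.]
open_foot 0.69 [ 0.87  -0.27   0.002] [358. 324.]
open_foot 0.64 [ 0.578 -0.072  0.016] [303. 205.]
inner_foot 0.87 [ 0.725 -0.303  0.001] [294. 301.]
inner_foot 0.75 [ 0.742  0.265 -0.   ] [421. 160.]
inner_foot 0.72 [ 0.659  0.047 -0.003] [355. 195.]
{'tcp_pos': [0.6051, -0.0359, 0.1486], 'tcp_rot': [[0.4363, 0.8325, 0.3415], [0.6533, -0.5541, 0.516], [0.6188, -0.002, -0.7856]], 'contact_force': [-3.7302, -4.685, 7.6902], 'ft_torque': [0.1507, 0.0071, 0.1407], 'finger_gap': 0.049}
```

Request:
{"name": "play_rows", "arguments": {
  "steps": [
    [0.019,-0.012,0,0,0,0.029,200],
    [0.039,-0.023,0,0,0,0.058,200],
    [0.06,-0.034,0,0,0,0.087,200],
    [0.081,-0.043,0,0,0,0.116,200],
    [0.102,-0.052,0,0,0,0.145,200]
  ]
}}

```text
t: 18.95
tcp_pos: [0.6254, -0.0462, 0.1483]
tcp_rot: [[0.276, 0.937, 0.215], [0.735, -0.35, 0.581], [0.619, -0.003, -0.785]]
contact_force: [-0.5, -0.9, 3.0]
finger_gap: 0.0493
```

Request:
{"name": "play_rows", "arguments": {
  "steps": [
    [0.022,-0.007,0,0,0,0.029,200],
    [0.044,-0.014,0,0,0,0.058,200],
    [0.066,-0.019,0,0,0,0.087,200],
    [0.088,-0.024,0,0,0,0.116,200],
    [0.111,-0.027,0,0,0,0.145,200]
  ]
}}

```text
t: 19.37
tcp_pos: [0.6476, -0.0516, 0.1482]
tcp_rot: [[0.103, 0.992, 0.078], [0.778, -0.129, 0.615], [0.619, -0.002, -0.785]]
contact_force: [-0.1, -1.7, 3.8]
finger_gap: 0.0493
```

Request:
{"name": "play_rows", "arguments": {
  "steps": [
    [0.023,-0.002,0,0,0,0.029,200],
    [0.046,-0.004,0,0,0,0.058,200],
    [0.069,-0.004,0,0,0,0.087,200],
    [0.092,-0.003,0,0,0,0.116,200],
    [0.114,-0.002,0,0,0,0.145,200]
  ]
}}

```text
t: 19.78
tcp_pos: [0.6704, -0.0519, 0.1482]
tcp_rot: [[-0.076, 0.995, -0.062], [0.781, 0.098, 0.617], [0.62, -0.002, -0.785]]
contact_force: [1.1, -0.5, 3.5]
finger_gap: 0.0493
```

Request:
{"name": "play_rows", "arguments": {
  "steps": [
    [0,0,0,0,0,0,200],
    [0,0,0,0,0,0,200]
  ]
}}

```text
t: 19.95
tcp_pos: [0.6704, -0.0517, 0.1482]
tcp_rot: [[-0.075, 0.995, -0.061], [0.781, 0.096, 0.616], [0.619, -0.002, -0.785]]
contact_force: [-0.8, -2.6, 4.7]
finger_gap: 0.0491
```

Run:
```python
from h import *
c=env.capture("side")
find(c,["open_foot","inner_foot"],n=5);o=env.get_obs();print({k:np.round(o[k],4).tolist() for k in("tcp_pos","tcp_rot","contact_force","ft_torque","finger_gap")})
save("d11",cv2.resize(c["pixels"][130:250,240:390],None,fx=5,fy=5,interpolation=cv2.INTER_CUBIC))
```

```text
open_foot 0.91 [ 0.578 -0.492 -0.006] [184. 333.]
open_foot 0.88 [ 0.677 -0.098  0.014] [329. 229.]
open_foot 0.84 [ 0.868 -0.269  0.002] [358. 323.]
open_foot 0.61 [0.886 0.211 0.001] [460. 192.]
open_foot 0.16 [ 0.658  0.047 -0.002] [354. 195.]
inner_foot 0.69 [ 0.434 -0.446 -0.001] [153. 284.]
inner_foot 0.61 [ 0.726 -0.303  0.   ] [294. 302.]
inner_foot 0.58 [0.743 0.264 0.   ] [421. 161.]
inner_foot 0.56 [ 0.654  0.05  -0.   ] [353. 193.]
{'tcp_pos': [0.6703, -0.0517, 0.1482], 'tcp_rot': [[-0.0739, 0.9954, -0.0604], [0.782, 0.0954, 0.616], [0.6189, -0.0017, -0.7855]], 'contact_force': [0.9946, -0.8225, 4.8326], 'ft_torque': [0.5354, -0.2201, -0.1287], 'finger_gap': 0.0491}
```

View pics/d11.png

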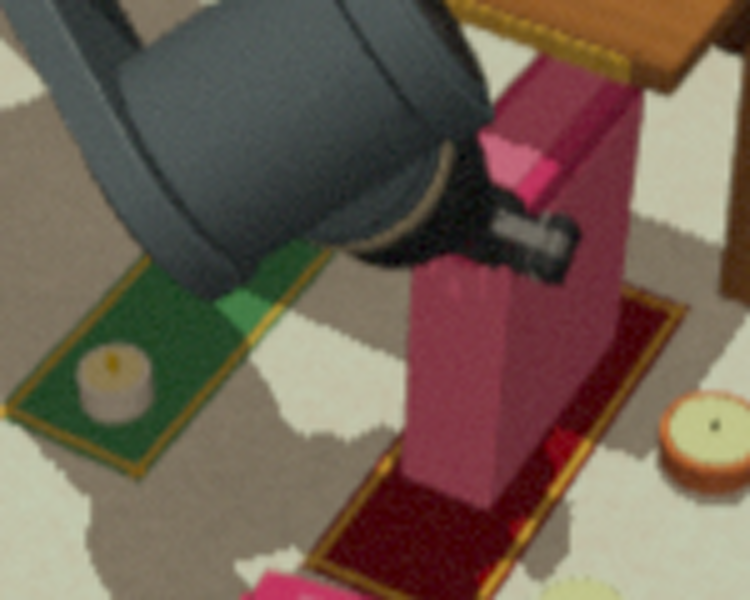

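Request:
{"name": "play_rows", "arguments": {
  "steps": [
    [0.002,-0.018,-0.012,0.015,0.001,0,200],
    [0.003,-0.035,-0.024,0.03,0.003,0,200],
    [0.005,-0.052,-0.037,0.046,0.004,0,200],
    [0.007,-0.069,-0.05,0.061,0.006,0,200],
    [0.008,-0.085,-0.063,0.076,0.007,0,200]
  ]
}}

```text
t: 20.52
tcp_pos: [0.6721, -0.0682, 0.1367]
tcp_rot: [[-0.068, 0.995, -0.07], [0.7, 0.097, 0.708], [0.711, -0.001, -0.703]]
contact_force: [-5.5, 4.4, 30.0]
finger_gap: 0.0488
```

Request:
{"name": "play_rows", "arguments": {
  "steps": [
    [0,0,0,0,0,0,200],
    [0,0,0,0,0,0,200],
    [0,0,0,0,0,0,200]
  ]
}}

```text
t: 20.77
tcp_pos: [0.672, -0.0679, 0.1367]
tcp_rot: [[-0.068, 0.995, -0.07], [0.702, 0.098, 0.706], [0.709, -0.001, -0.705]]
contact_force: [-1.4, 2.4, 13.1]
finger_gap: 0.0491
```

Request:
{"name": "play_rows", "arguments": {
  "steps": [
    [0,0,0,0,0,0,120],
    [0,0,0,0,0,0,60],
    [0,0,0,0,0,0,0],
    [0,0,0,0,0,0,0],
    [0,0,0,0,0,0,0]
  ]
}}

```text
t: 21.18
tcp_pos: [0.6716, -0.0682, 0.1349]
tcp_rot: [[-0.067, 0.995, -0.07], [0.704, 0.097, 0.704], [0.707, -0.003, -0.707]]
contact_force: [-0.2, 0.2, 0.3]
finger_gap: 0.0854
```

Request:
{"name": "play_rows", "arguments": {
  "steps": [
    [0.006,-0.06,0.06,0,0,0,0],
    [0.015,-0.15,0.15,0,0,0,0],
    [0.027,-0.27,0.27,0,0,0,0],
    [0.04,-0.4,0.4,0,0,0,0],
    [0.053,-0.53,0.53,0,0,0,0]
  ]
}}

```text
t: 21.6
tcp_pos: [0.6822, -0.1751, 0.2425]
tcp_rot: [[-0.067, 0.995, -0.071], [0.704, 0.097, 0.704], [0.707, -0.003, -0.707]]
contact_force: [0.7, 0.1, -0.0]
finger_gap: 0.0853
```

Request:
{"name": "play_rows", "arguments": {
  "steps": [
    [0,-0.1,0.17,0,0,0,0],
    [-0.05,-0.2,0.35,0,0,0,0],
    [-0.1,-0.3,0.5,0,0,0,0],
    [-0.1,-0.4,0.6,0,0,0,0],
    [-0.1,-0.4,0.6,0,0,0,0]
  ]
}}

```text
t: 22.02
tcp_pos: [0.6619, -0.2579, 0.366]
tcp_rot: [[-0.069, 0.996, -0.064], [0.707, 0.094, 0.701], [0.704, 0.003, -0.711]]
contact_force: [0.1, -1.0, 1.1]
finger_gap: 0.0854
```

Run:
```python
from h import *
c=env.capture("side"); t=env.capture("top")
find(c,["open_foot","inner_foot","pink_box","maroon_runner","diya_left","diya_right","kumkum_jar","tealight","incense_holder","brass_bell"],n=4)
find(t,["diya_front_center","aarti_dish","brass_bell"],n=2)
save("d12",np.hstack([cv2.resize(c["pixels"][130:250,260:380],None,fx=4,fy=4,interpolation=cv2.INTER_CUBIC),cv2.resize(t["pixels"][100:340,130:290],None,fx=2,fy=2,interpolation=cv2.INTER_CUBIC)]))
```

```text
open_foot 0.85 [ 0.674 -0.099  0.003] [328. 231.]
open_foot 0.85 [ 0.867 -0.269 -0.002] [357. 324.]
open_foot 0.75 [ 0.578 -0.495 -0.007] [183. 334.]
open_foot 0.68 [ 0.884  0.212 -0.   ] [460. 192.]
inner_foot 0.87 [ 0.656  0.046 -0.002] [353. 194.]
inner_foot 0.7 [ 0.745  0.265 -0.001] [421. 161.]
inner_foot 0.69 [ 0.722 -0.301  0.001] [293. 300.]
inner_foot 0.56 [ 0.432 -0.449 -0.002] [152. 284.]
pink_box 0.88 [ 0.813  0.239 -0.004] [439. 176.]
pink_box 0.83 [ 0.67  -0.028 -0.   ] [342. 214.]
pink_box 0.79 [ 0.507 -0.47  -0.001] [168. 307.]
pink_box 0.74 [ 0.794 -0.286  0.001] [324. 312.]
maroon_runner 0.95 [ 0.666 -0.038  0.   ] [339. 215.]
diya_left 0.71 [ 0.769  0.004 -0.004] [382. 223.]
diya_right 0.73 [ 0.769 -0.13   0.004] [354. 257.]
diya_right 0.33 [ 0.678 -0.097 -0.001] [330. 233.]
kumkum_jar 0.68 [ 0.666 -0.023  0.087] [343. 188.]
kumkum_jar 0.66 [ 0.639 -0.342 -0.001] [252. 296.]
kumkum_jar 0.32 [ 0.678 -0.1   -0.002] [329. 233.]
tealight 0.44 [ 0.49  -0.127 -0.002] [263. 208.]
incense_holder 0.59 [ 0.475 -0.314 -0.006] [208. 255.]
brass_bell 0.56 [ 0.628  0.338 -0.   ] [397. 133.]
diya_front_center 0.69 [0.474 0.353 0.042] [170. 271.]
aarti_dish 0.57 [0.474 0.364 0.036] [167. 271.]
brass_bell 0.6 [ 0.628  0.334 -0.   ] [183. 214.]
```

View pics/d12.png

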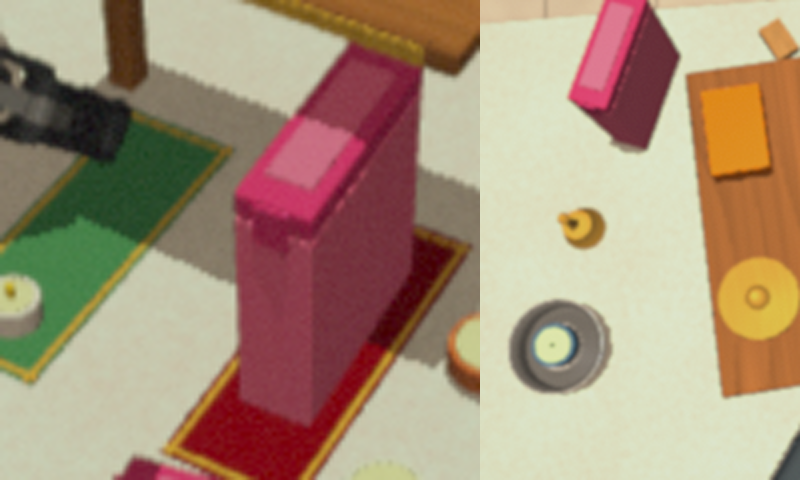

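```bash
python3 -c "
from plant import env
print(env.finish_job())"
```

```text
the job is handed in; nothing more can be done
None
```

The job is handed in, done in the order asked, at about 24 s of the 64 s limit.

- **Diya:** The blue diya stands upright in the aarti dish. My circle fit in the last picture puts it about 2 mm from the middle. The network's readings put it about 11 mm off in y. I went with the circle fit.
- **Box walk:** I walked the pink box across in two tip-and-swing steps. Each time the moving end was raised about 15 to 18 mm. The standing end stayed within the 4 mm reading error. The hand kept pressing down on the box (about 3 to 12 N), so the box was never lifted clear.
- **Box at the end:** It stands flat with its whole base inside the maroon runner. The network's readings put the box at (0.670, -0.028) and the runner at (0.666, -0.038), so it is roughly on the centre line and about 10 mm further left along it.
- **Other things:** The tealight, jar, bell, incense holder, both bystander diyas and the look-alike boxes read where they started. The aarti stand also reads where it started.
- **Forces:** The highest wrist force I saw was about 30 N, for a moment as the box was stood down the second time. It was read only at the end of each call. The gripper was open and clear of everything at hand-in.

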